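Draw the sprung jaw of a drilling jig back to its pointer and hold it open

ROBOT

A 7-joint arm with a two-finger parallel gripper is mounted at the origin on the work surface; the furniture and walls round the work are solid. World frame = base frame: x ahead of the robot, y to its left, z up, the work surface at z = 0. Lengths are in m, angles in rad, forces in N, time in s.
With the tool pointing down it reaches from about 0.425 to 0.975 m from the base axis. Payload 16.7 kg.
Tool frame: the origin (TCP) lies on the centre line of the jaws, within the pads' length; the fingertips stand 11 mm ahead of it and the grasp point (between the pads) lies 8 mm behind it; z points along the fingers, y is the line along which they close (so a half turn about z gives the same grasp; the last joint's range is limited). The gripper opens to 85 mm and grips with 20 to 120 N. Pads are 22 mm wide; open, the fingers measure 114 mm over their backs; the gripper's body (76 mm by 85 mm) begins 54 mm behind the grasp point. The pads swing forward as they close: fully open they stand 13 mm farther back than shut.
Start: joints at [1.046, 0.426, 0.074, 1.606, -0.034, 1.111, -0.067], TCP at [0.247, -0.628, 0.242] pointing down, gripper open.
Joint ranges: [-2.85, 2.85], [-0.5, 2.14], [-1.23, 1.37], [0.21, 2.46], [-1.02, 4.16], [0.16, 2.05], [-2.73, 2.73]. Speed limits (rad/s): [1.89, 1.89, 2.39, 2.39, 3.01, 3.01, 3.01].

INTERFACE

Orientations are given as a unit quaternion [x, y, z, w].
In Python, from workcell import manip gives the robot as it stands.
- The arm moves only by the tool drive_tool, never from a script. Its argument "series" is text: rows parted by semicolons, each of 7 numbers parted by spaces: the opening in per cent of the stroke, from 0 (shut) to 100 (fully open), then the shift along the tool's x, y, z in mm, then the turn, a rotation vector about the tool's x, y, z in degrees. A call has exactly 5 rows; each row shifts and turns the commanded pose from where the row before left it, along the tool's axes as they then stand; what a row does not reach is not made up. A row lasts 1/8 s, in which the tool goes at most 62.5 mm and 10.7 degrees, less where a joint would pass 70% of its speed; a pose out of reach is approached as far as the arm can. A call with a gripper value outside its range is refused whole. The fingers move at their own pace and stop on an object; "force" is the grip in N (left out, the last holds). Time passes only in rows, so rows that do not move let the fingers close, or fill a call up. It gives the time, the measured TCP pose, the force, the opening and the grip force at its end, in the units of the state.
- manip.read_state(): the state, without advancing time (a new reading comes with each control period).
- manip.capture(name): name is "side" or "top"; returns a dict with "image" (400x640x3 uint8, red, green, blue), "K" (3x3 intrinsics, pixels), "R" (3x3) and "t" (3): a world point X has camera coordinates R X + t. Camera axes: x right, y down, z forward; pixel columns grow to the right and rows downward; lengths in m; the calibration is good to about 2 mm. A picture is of the moment at which its call begins. There is no depth.
- manip.close_job(): hands the job in; it is judged then, once.
Trained networks look in the newest picture that a camera, given by its name, has taken for a name from the list of things; names that differ only in an ending like _2 or _b are one class to them, and where a whole thing is asked for, a point or a joint stands for the part that bears it (a point fixed in the world has none). Each returns a list of dicts, best first, with "conf" (0 to 1); they miss things now and then, are a little off and sometimes report something else, mostly with a low value. They report only what shows in the picture. A call takes as long as a camera call.
- manip.recognise(camera, thing): "xyz" ([x, y, z] in m, in world coordinates, good to about 4 mm: the middle of the surface that is visible of it).
- manip.regions_of(camera, thing): "pixels" (400x640 bool, what is visible of it).
- manip.mark_of(camera, thing): "xyz" ([x, y, z] in m, in world coordinates, good to about 4 mm: a listed point, or the origin of a listed thing).
The state is a dict: "t": time; "joints": joint angles; "joint_velocities": joint speeds; "effort": joint torques, N m; "eef_pos": TCP position; "ee_rot": TCP orientation; "force": force on the tool from outside, world axes, zero at the start; "ft_torque": the same for the moment, N m; "opening": finger opening in m; "grip_force": force on a finger pad.
Only numpy, scipy, OpenCV 4.12 (cv2) and the standard library are available. Lean on these libraries where they do the work, as an engineer would, in place of code of your own. Each camera call takes 0.05 s, during which the arm holds its last target. There are 200 camera calls.

TASK

The wooden drilling jig has to be opened for the next board. First lift out the oak keeper block that lies behind its moving jaw and lay it flat on the bench, clear of the jig. Then draw the jaw, which has a steel bow handle on top, back against its springs until the tip of its index plate is level with the tip of the pointer on the scale bar, and finish while still holding it there, without letting go; leave the pine board, the screw carton and the tape measure where they are.

Things in the scene. Friction and masses are not known exactly. Their poses are not given: they have to be found in the camera images.
- jig: Wooden drilling jig fixed to the bench: plywood base 250 x 200 x 18 mm (x, y, z), origin at the centre of its underside. At its -x end an end block (inner face at x = -93 mm, top 54 mm up), at its +x end a fixed jaw (top 68 mm up). Two guide rods with springs round them (17 mm thick) run along x at y = +66 and -66 mm, 36 mm up. Scale bar along the +y edge, top 40 mm up. Heights are over the bench.
- jaw: Moving jaw on the rods: wooden block 24 mm (x) by 164 mm (y), top 67 mm over the bench, axes as the jig's; origin mid-block, 18 mm over the bench, at jig x = +59 mm when shut. It is drawn back towards the jig's -x (78 mm at most). The springs pull it shut with 5 N at rest, 1.3 N more per 10 mm; let go, it snaps shut.
- jaw_handle (a point): Middle of the bow handle on top of the moving jaw: round steel bar 12 mm thick along the jig's y, 84 mm free between its legs; the bar's centre is 109 mm over the bench and 42 mm above the jaw's top. Axes as the jig's.
- jaw_tip (a point): Tip of the jaw's index plate, a flat steel arrow on the left (+y) end of the jaw's top that points outward, 68 mm over the bench. It moves with the jaw: same jig x as the handle's middle, 87 mm from it in +y. Axes as the jig's.
- pointer_tip (a point): Tip of the small steel pointer locked on the scale bar, pointing inward to the path of the jaw's tip, 68 mm over the bench. It is fixed, 38 to 58 mm towards the jig's -x from the tip of the shut jaw. Axes as the jig's; level means that both tips have the same jig x.
- keeper_mid (a point): Centre (half-way up) of the loose oak keeper block, 45 x 120 x 22 mm (its own x, y, z), about 90 g. It lies on the jig's base between the rods, long side along the jig's x, so that the jaw can go back only some 20 mm. Its centre is 29 mm over the bench now, 11 mm when flat on the bench. The bench left of the jig (world y 0.25 to 0.32, x 0.42 to 0.52) is free.
- board_mid (a point): Centre of the next board, a loose pine block 60 x 170 x 30 mm, lying on the bench to the right of the jig; leave it there.
- screw_box: Carton of screws, 52 x 82 x 40 mm, to the far right; origin under its centre; leave it there.
- tape_measure: Yellow tape measure, 40 x 74 x 66 mm, to the far left; origin under its centre; leave it there.

How it is judged:
By the outcome, as a careful person would: the job done as asked, in the order asked, and still so for the second after the job is handed in, while the arm keeps its last pose, push and grip.
It also fails if it takes over 48 s, if anything falls off the work surface, if the arm or the gripper's body presses on something with over 40 N, if the wrist force passes 120 N, or if a joint passes its speed limit or range.

## Working session

There is one attempt and no reset: what is moved stays moved. The work goes in short steps, Python scripts to look and compute and a tool call to move; the robot and the scene stay as the last step left them, time stands still between calls to the robot, and variables do not carry over. Pictures are saved under pics/ and viewed, at most 10 in all, crops included, and the job is handed in when it is done.

Besides the shell and the picture viewer there is one more tool, called after "Request:" as a command line: name --argument value ..., lists and objects as JSON in quotes. drive_tool: Moves the arm, as the interface text tells. Its arguments: {"type":"object","properties":{"series":{"type":"string"},"force":{"type":"number"}},"required":["series"]}

```bash
mkdir -p pics
cat > h.py <<'E'
from workcell import manip
import numpy as np, cv2
from scipy.spatial.transform import Rotation as Rn
def cap(n,f=None):
    c=manip.capture(n)
    if f: cv2.imwrite('pics/'+f,c['image'][:,:,::-1])
    return c
def proj(c,X):
    p=c['K']@(c['R']@np.array(X)+c['t']); return p[:2]/p[2]
def at_z(c,uv,z):
    d=c['R'].T@np.linalg.inv(c['K'])@np.array([uv[0],uv[1],1.]); o=-c['R'].T@c['t']
    return o+d*(z-o[2])/d[2]
def st():
    s=manip.read_state(); R=Rn.from_quat(s['ee_rot']).as_matrix()
    print(s['t'],np.round(s['eef_pos'],4),'x',R[:,0].round(3),'y',R[:,1].round(3),'z',R[:,2].round(3),np.round(s['force'],1),s['opening'],s['grip_force'])
    return s,R
E
python3 - <<'E'
from h import *
s,R=st()
for n in('side','top'):
    c=cap(n,n+'0.png')
    print(n,'cam',(-c['R'].T@c['t']).round(3))
    for k in('jig','jaw','jaw_handle','jaw_tip','pointer_tip','keeper_mid','board_mid','screw_box','tape_measure'):
        print(k,[(np.round(d['xyz'],3).tolist(),round(d['conf'],2),proj(c,d['xyz']).round().tolist()) for d in manip.mark_of(n,k)[:2]])
E
```

```text
0.0 [ 0.2469 -0.6278  0.2416] x [ 0.931  0.366 -0.   ] y [ 0.366 -0.931 -0.001] z [-0.001  0.001 -1.   ] [-0.3 -0.6  0.1] 0.0853286764378934 0.0
side cam [0.434 1.237 0.974]
jig [([0.562, -0.009, 0.001], 0.78, [319.0, 238.0])]
jaw [([0.615, -0.001, 0.021], 0.97, [301.0, 234.0])]
jaw_handle [([0.616, -0.002, 0.115], 0.72, [300.0, 208.0])]
jaw_tip [([0.604, 0.085, 0.068], 0.72, [301.0, 239.0])]
pointer_tip [([0.553, 0.08, 0.066], 0.47, [319.0, 239.0])]
keeper_mid [([0.528, -0.01, 0.029], 0.9, [330.0, 231.0])]
board_mid [([0.498, -0.331, 0.013], 0.91, [345.0, 180.0]), ([0.555, 0.078, 0.07], 0.17, [318.0, 237.0])]
screw_box [([0.661, -0.311, 0.0], 0.87, [299.0, 184.0])]
tape_measure [([0.636, 0.306, -0.003], 0.78, [279.0, 313.0])]
top cam [0.406 0.007 1.245]
jig []
jaw [([0.617, 0.001, 0.018], 0.7, [317.0, 194.0])]
jaw_handle [([0.619, -0.002, 0.104], 0.58, [319.0, 187.0])]
jaw_tip [([0.604, 0.085, 0.07], 0.66, [286.0, 194.0])]
pointer_tip [([0.551, 0.077, 0.066], 0.57, [289.0, 214.0])]
keeper_mid [([0.531, -0.011, 0.028], 0.62, [321.0, 224.0])]
board_mid [([0.499, -0.334, 0.017], 0.85, [436.0, 238.0])]
screw_box [([0.66, -0.306, 0.005], 0.69, [424.0, 182.0]), ([0.529, -0.011, 0.029], 0.44, [321.0, 224.0])]
tape_measure [([0.63, 0.307, -0.004], 0.73, [211.0, 188.0])]
```

```bash
ls pics
```

```text
side0.png
top0.png
```

Run:
```python
import cv2
i=cv2.imread('pics/top0.png'); cv2.imwrite('pics/top0c.png',cv2.resize(i[160:280,220:380],None,fx=5,fy=5,interpolation=cv2.INTER_CUBIC))
i=cv2.imread('pics/side0.png'); cv2.imwrite('pics/side0c.png',cv2.resize(i[150:350,200:460],None,fx=3,fy=3,interpolation=cv2.INTER_CUBIC))
```

```text
(no output)
```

View pics/top0c.png

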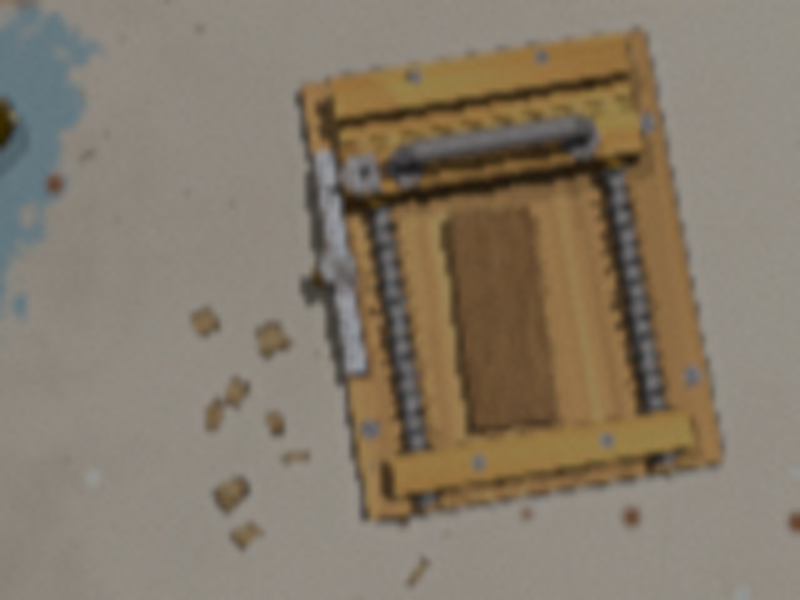

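View pics/side0c.png

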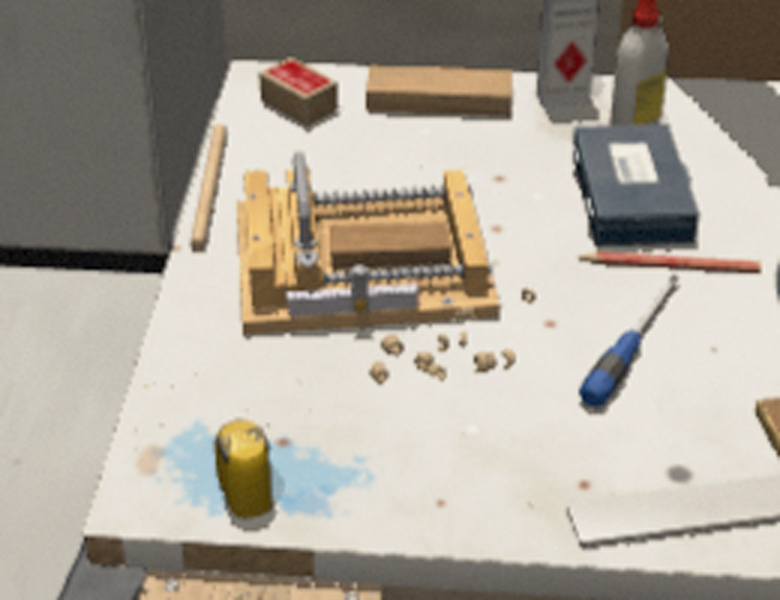

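The top view shows the jig turned about 8–9°: handle ends at crop (400,160) and (590,130), keeper corners (445,215), (530,205), (553,425), (475,430). The side view agrees, so next I'll fit the yaw and keeper pose.

Run:
```python
from h import *
c=cap('top')
for k,z in(('keeper_mid',.04),('jaw_handle',.115),('jig',.018)):
    r=manip.regions_of('top',k)
    if not r: print(k,'none');continue
    m=r[0]['pixels'].astype(np.uint8)
    vs=np.argwhere(m)[:,::-1]
    P=np.array([at_z(c,p,z)[:2] for p in vs]).astype(np.float32)
    (cx,cy),(w,h),a=cv2.minAreaRect(P*1000); print(k,r[0]['conf'],len(vs),cx,cy,w,h,a)
s,R=st()
for g in([.530,-.010],):
    d=np.array([*g,.15])-s['eef_pos']; print('tool-frame delta',(R.T@d*1000).round(1))
```

```text
keeper_mid 0.82 734 532.409912109375 -7.445516586303711 121.6804428100586 47.82431411743164 6.384888172149658
jaw_handle 0.74 817 609.3768310546875 0.9171371459960938 36.04692459106445 160.98582458496094 10.523480415344238
jig 0.65 5528 561.5704956054688 -11.522300720214844 255.01065063476562 201.43670654296875 10.191512107849121
1.2 [ 0.2471 -0.6281  0.2423] x [0.931 0.366 0.   ] y [ 0.366 -0.931 -0.   ] z [-0.  0. -1.] [0.1 0.5 0.1] 0.08540111683515796 0.0
tool-frame delta [ 489.5 -471.6   92.4]
```

Request:
drive_tool --series "60 25 -24 0 0 0 0; 60 40 -38.5 0 0 0 0; 60 40 -38.5 0 0 0 0; 60 40 -38.5 0 0 0 0; 60 40 -38.5 0 0 0 0" --force 40

```text
t: 1.82
eef_pos: [0.3547, -0.3931, 0.2426]
ee_rot: [0.982, 0.186, 0.0, 0.0]
force: [1.6, 0.0, 0.0]
opening: 0.0513
grip_force: 0.0
```

Request:
drive_tool --series "60 40 -38.5 0 0 0 0; 60 40 -38.5 0 0 0 0; 60 40 -38.5 0 0 0 0; 60 40 -38.5 0 0 0 0; 60 40 -38.5 0 0 0 0"

```text
t: 2.45
eef_pos: [0.4703, -0.1408, 0.2427]
ee_rot: [0.983, 0.186, 0.0, 0.0]
force: [0.6, -0.5, -0.1]
opening: 0.0511
grip_force: 0.0
```

Request:
drive_tool --series "60 40 -38.5 0 0 0 0; 60 40 -38.5 0 0 0 0; 60 24 -24 40 0 0 0; 60 0 0 40 0 0 7.5; 60 0 0 0 0 0 7"

```text
t: 3.08
eef_pos: [0.5279, -0.01, 0.1595]
ee_rot: [0.998, 0.059, -0.002, -0.0]
force: [0.1, 0.7, 0.8]
opening: 0.0512
grip_force: 0.0
```

Run:
```python
from h import *
s,R=st()
c=cap('top'); print([(np.round(d['xyz'],3),d['conf']) for d in manip.mark_of('top','keeper_mid')])
c=cap('side','s1.png'); print([(np.round(d['xyz'],3),d['conf']) for d in manip.mark_of('side','keeper_mid')])
i=c['image'][150:270,240:400,::-1]; cv2.imwrite('pics/s1c.png',cv2.resize(i,None,fx=5,fy=5,interpolation=cv2.INTER_CUBIC))
print('d',R.T@(np.array([.531,-.009,.034])-s['eef_pos'])*1000)
```

```text
3.075 [ 0.5279 -0.01    0.1595] x [ 0.993  0.118 -0.005] y [ 0.118 -0.993 -0.001] z [-0.005  0.    -1.   ] [0.1 0.7 0.8] 0.05123393932166238 0.0
[]
[(array([ 0.529, -0.009,  0.029]), 0.87), (array([0.552, 0.075, 0.068]), 0.7)]
d [  3.74485222  -0.53168039 125.46154469]
```

Request:
drive_tool --series "72 2 0 0 0 0 0; 72 0 0 45 0 0 0; 72 0 0 40 0 0 0; 72 0 0 20 0 0 0; 72 0 0 0 0 0 0"

```text
t: 3.9
eef_pos: [0.531, -0.0102, 0.0565]
ee_rot: [0.998, 0.061, -0.001, -0.0]
force: [0.4, -0.3, 0.3]
opening: 0.0613
grip_force: 0.0
```

Run:
```python
from h import *
s,R=st()
c=cap('side','s2.png')
i=c['image'][150:270,240:400,::-1]; cv2.imwrite('pics/s2c.png',cv2.resize(i,None,fx=5,fy=5,interpolation=cv2.INTER_CUBIC))
```

```text
3.9 [ 0.531  -0.0102  0.0565] x [ 0.992  0.122 -0.002] y [ 0.122 -0.992 -0.   ] z [-0.002  0.    -1.   ] [ 0.4 -0.3  0.3] 0.06133740833393443 0.0
```

View pics/s2c.png

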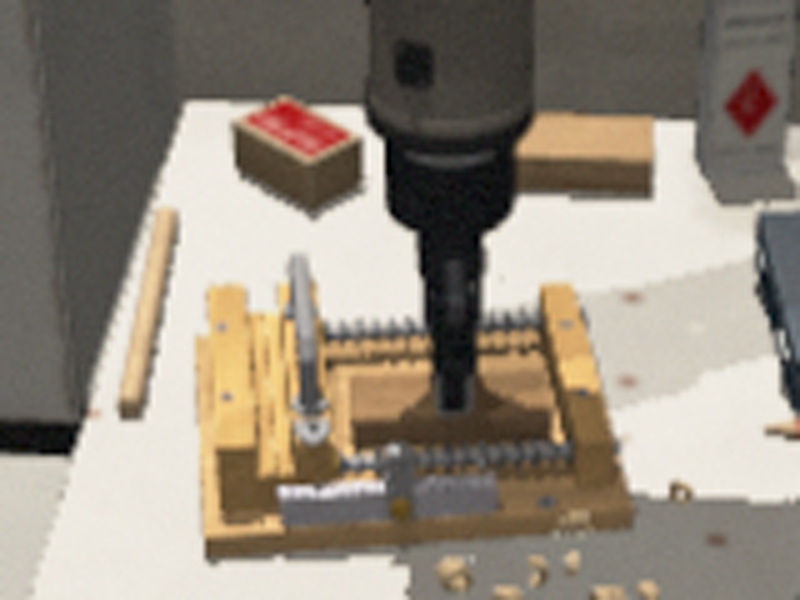

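The fingers are straddling the keeper at its middle (tip at crop 455,405) and stay inside the near spring (row 460). I'll go down the rest of the way and grip.

Request:
drive_tool --series "72 0 0 14 0 0 0; 72 0 0 9 0 0 0; 72 0 0 0 0 0 0; 30 0 0 0 0 0 0; 30 0 0 0 0 0 0" --force 45

```text
t: 4.58
eef_pos: [0.5318, -0.01, 0.0348]
ee_rot: [0.998, 0.061, 0.0, -0.0]
force: [-0.6, -0.5, 2.4]
opening: 0.0437
grip_force: 46.3
```

Request:
drive_tool --series "30 0 0 0 0 0 0; 30 0 0 -10 0 0 0; 30 0 0 -30 0 0 0; 30 0 0 -45 0 0 0; 30 0 0 -45 0 0 0"

```text
t: 5.2
eef_pos: [0.5312, -0.01, 0.1662]
ee_rot: [0.998, 0.061, -0.0, -0.0]
force: [-0.1, -0.2, -0.5]
opening: 0.0442
grip_force: 46.0
```

Run:
```python
from h import *
s,R=st()
c=cap('side','s3.png')
i=c['image'][150:270,240:400,::-1]; cv2.imwrite('pics/s3c.png',cv2.resize(i,None,fx=5,fy=5,interpolation=cv2.INTER_CUBIC))
print(R.T@(np.array([.47,.285,.15])-s['eef_pos'])*1000)
```

```text
5.2 [ 0.5312 -0.01    0.1662] x [ 0.993  0.122 -0.   ] y [ 0.122 -0.993 -0.   ] z [-0.  0. -1.] [-0.1 -0.2 -0.5] 0.0442293608115981 46.017159819602966
[ -24.94093014 -300.2981074    16.27073001]
```

View pics/s3c.png

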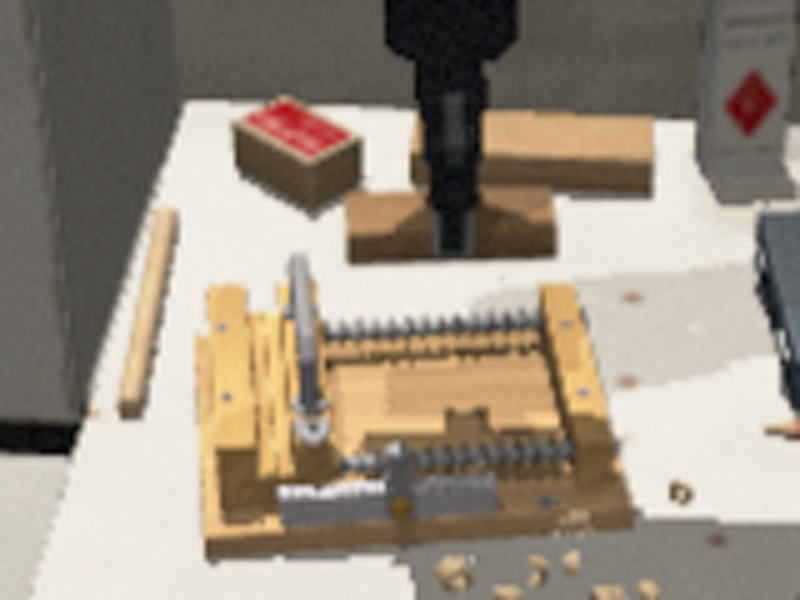

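The keeper is held level (crop 350–555, 190–262) and the jig bed is empty. I'll carry it to the left.

Request:
drive_tool --series "30 -2 -25 0 0 0 0; 30 -5 -50 0 0 0 0; 30 -6 -55 0 0 0 0; 30 -6 -55 0 0 0 0; 30 -5 -50 0 0 0 0"

```text
t: 5.88
eef_pos: [0.4785, 0.222, 0.1649]
ee_rot: [0.998, 0.061, 0.0, -0.0]
force: [0.8, -1.0, -1.0]
opening: 0.0435
grip_force: 46.0
```

Request:
drive_tool --series "30 -2 -45 0 0 0 0; 30 0 -20 20 0 0 0; 30 0 0 40 0 0 0; 30 0 0 40 0 0 0; 30 0 0 25 0 0 0"

```text
t: 6.5
eef_pos: [0.4687, 0.2842, 0.0379]
ee_rot: [0.998, 0.061, -0.001, 0.0]
force: [0.7, -0.6, -1.2]
opening: 0.044
grip_force: 46.1
```

Run:
```python
from h import *
s,R=st()
```

```text
6.5 [0.4687 0.2842 0.0379] x [ 0.993  0.122 -0.001] y [ 0.122 -0.993  0.001] z [-0.001 -0.001 -1.   ] [ 0.7 -0.6 -1.2] 0.04399841005440873 46.07877731323242
```

Request:
drive_tool --series "30 0 0 12 0 0 0; 30 0 0 6 0 0 0; 30 0 0 2 0 0 0; 30 0 0 0.5 0 0 0; 30 0 0 0 0 0 0"

```text
t: 7.12
eef_pos: [0.4696, 0.2847, 0.0194]
ee_rot: [0.998, 0.061, 0.0, -0.0]
force: [0.1, -0.6, 0.1]
opening: 0.0442
grip_force: 46.1
```

Request:
drive_tool --series "30 0 0 1.5 0 0 0; 30 0 0 1 0 0 0; 30 0 0 0.5 0 0 0; 30 0 0 0 0 0 0; 30 0 0 0 0 0 0"

```text
t: 7.75
eef_pos: [0.4694, 0.2846, 0.0167]
ee_rot: [0.998, 0.061, 0.0, 0.0]
force: [-5.2, -4.0, 19.7]
opening: 0.044
grip_force: 48.4
```

Firm contact with the bench, so I'll release and lift.

Request:
drive_tool --series "75 0 0 -0.5 0 0 0; 75 0 0 0 0 0 0; 75 0 0 -10 0 0 0; 75 0 0 -50 0 0 0; 75 0 0 -60 0 0 0"

```text
t: 8.38
eef_pos: [0.4686, 0.2843, 0.1375]
ee_rot: [0.998, 0.061, -0.001, 0.0]
force: [1.7, 0.1, 0.3]
opening: 0.0639
grip_force: 0.0
```

Request:
drive_tool --series "75 0 0 -55 0 0 0; 60 0 20 -20 0 0 0; 60 0 40 0 0 0 0; 60 10 40 0 0 0 0; 60 20 40 0 0 0 0"

```text
t: 9.0
eef_pos: [0.5161, 0.1481, 0.2123]
ee_rot: [0.998, 0.061, 0.0, -0.0]
force: [1.1, -0.3, 0.3]
opening: 0.0512
grip_force: 0.0
```

Run:
```python
from h import *
s,R=st(); print(np.round(s['joints'],2))
for n in('side','top'):
    c=cap(n,n+'4.png')
    for k in('jaw_handle','jaw_tip','pointer_tip','keeper_mid'):
        print(n,k,[(np.round(d['xyz'],4).tolist(),round(d['conf'],2)) for d in manip.mark_of(n,k)[:2]])
a=np.vstack([cv2.imread('pics/side4.png')[150:400,170:460]]); cv2.imwrite('pics/s4c.png',cv2.resize(a,None,fx=2.3,fy=2.3,interpolation=cv2.INTER_CUBIC))
```

```text
9.0 [0.5161 0.1481 0.2123] x [0.993 0.122 0.001] y [ 0.122 -0.993 -0.   ] z [ 0.001  0.    -1.   ] [ 1.1 -0.3  0.3] 0.051153469926229135 0.0
[-0.07  0.26 -0.39  1.93  0.12  0.98 -1.96]
side jaw_handle [([0.618, -0.0031, 0.1146], 0.71), ([0.5649, -0.0106, -0.0004], 0.51)]
side jaw_tip [([0.6052, 0.0856, 0.0701], 0.61), ([0.5605, -0.0086, 0.001], 0.33)]
side pointer_tip [([0.5533, 0.0771, 0.0701], 0.47)]
side keeper_mid [([0.4687, 0.2815, 0.0121], 0.9)]
top jaw_handle [([0.6196, -0.0035, 0.1083], 0.78)]
top jaw_tip [([0.6023, 0.0909, 0.071], 0.95), ([0.6193, -0.0034, 0.0174], 0.51)]
top pointer_tip [([0.55, 0.0785, 0.0667], 0.59)]
top keeper_mid []
```

View pics/s4c.png

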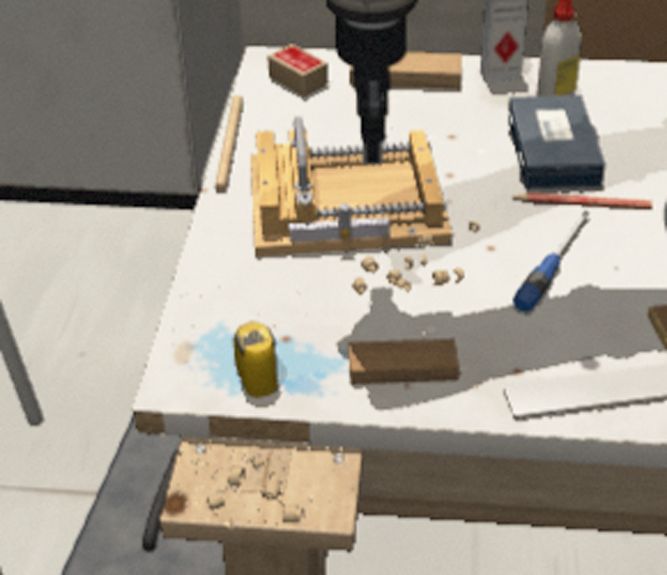

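The keeper lies flat and clear of the jig (crop 350–458, 340–382), and the network puts it at (0.469, 0.282). Next I'll go above the handle, with the tool turned 90°.

Request:
drive_tool --series "60 21 41 0 0 0 0; 60 21 41 0 0 0 0; 60 21 40 10 0 0 0; 60 20 40 10 0 0 0; 60 0 0 0 0 0 -10"

```text
t: 10.12
eef_pos: [0.6189, -0.0047, 0.1901]
ee_rot: [0.989, 0.147, -0.001, 0.0]
force: [-0.5, 0.5, -0.1]
opening: 0.0513
grip_force: 0.0
```

Request:
drive_tool --series "60 0 0 0 0 0 -10.3; 60 0 0 0 0 0 -10.3; 60 0 0 0 0 0 -10.3; 60 0 0 0 0 0 -10.3; 60 0 0 0 0 0 -10.3"

```text
t: 10.75
eef_pos: [0.6181, -0.0009, 0.1913]
ee_rot: [0.825, 0.565, -0.0, -0.0]
force: [0.5, 0.2, -0.2]
opening: 0.0514
grip_force: 0.0
```

Request:
drive_tool --series "60 0 0 0 0 0 -10.3; 60 0 0 0 0 0 -10.3; 60 0 0 0 0 0 -10.4; 60 0 0 0 0 0 0; 60 0 0 0 0 0 0"

```text
t: 11.38
eef_pos: [0.6181, -0.0014, 0.1913]
ee_rot: [0.648, 0.762, 0.0, -0.0]
force: [0.7, 0.3, -0.9]
opening: 0.0514
grip_force: 0.0
```

Run:
```python
from h import *
s,R=st(); print('yaw',np.degrees(np.arctan2(R[1,0],R[0,0])))
print(R.T@(np.array([.6187,-.003,.101])-s['eef_pos'])*1000)
c=cap('side','s5.png')
```

```text
11.375 [ 0.6181 -0.0014  0.1913] x [-0.161  0.987  0.   ] y [ 0.987  0.161 -0.   ] z [-0.  0. -1.] [ 0.7  0.3 -0.9] 0.051359754294150906 0.0
yaw 99.23727653884951
[-1.71315155  0.34158733 90.30190998]
```

Request:
drive_tool --series "60 0 0 30 0 0 0; 60 0 0 40 0 0 0; 60 0 0 20 0 0 0; 30 0 0 0 0 0 0; 0 0 0 0 0 0 0" --force 60

```text
t: 12.05
eef_pos: [0.6189, -0.0013, 0.1026]
ee_rot: [0.646, 0.763, 0.001, 0.001]
force: [1.4, -0.3, 0.8]
opening: 0.0157
grip_force: 0.0
```

Request:
drive_tool --series "0 0 0 0 0 0 0; 0 0 0 0 0 0 0; 0 0 0 0 0 0 0; 0 0 0 0 0 0 0; 0 0 0 0 0 0 0"

```text
t: 12.68
eef_pos: [0.6181, -0.0014, 0.1028]
ee_rot: [0.646, 0.763, -0.0, 0.0]
force: [-7.0, -0.2, 4.2]
opening: 0.0101
grip_force: 58.4
```

Run:
```python
from h import *
s,R=st()
u=np.array([np.cos(np.radians(9.5)),np.sin(np.radians(9.5)),0])
for n in('side','top'):
    c=cap(n,n+'6.png')
    J=manip.mark_of(n,'jaw_tip');P=manip.mark_of(n,'pointer_tip')
    for k,d in(('j',J),('p',P)): print(n,k,[(np.round(e['xyz'],4),round(e['conf'],2),(u@e['xyz']).round(4)) for e in d[:2]])
a=cv2.imread('pics/side6.png')[180:280,260:360];b=cv2.imread('pics/top6.png')[165:265,240:340]
f=lambda i:cv2.resize(i,(400,400),interpolation=cv2.INTER_CUBIC)
cv2.imwrite('pics/c6.png',np.hstack([f(a),f(b)]))
```

```text
12.675 [ 0.6181 -0.0014  0.1028] x [-0.165  0.986 -0.   ] y [0.986 0.165 0.   ] z [ 0. -0. -1.] [-7.  -0.2  4.2] 0.010077288020251585 58.405526876449585
side j [(array([0.6052, 0.0855, 0.0674]), 0.59, np.float64(0.611))]
side p [(array([0.5509, 0.0776, 0.0689]), 0.39, np.float64(0.5562))]
top j [(array([0.6007, 0.0867, 0.0717]), 0.48, np.float64(0.6068))]
top p [(array([0.5524, 0.0809, 0.0688]), 0.53, np.float64(0.5582))]
```

View pics/c6.png

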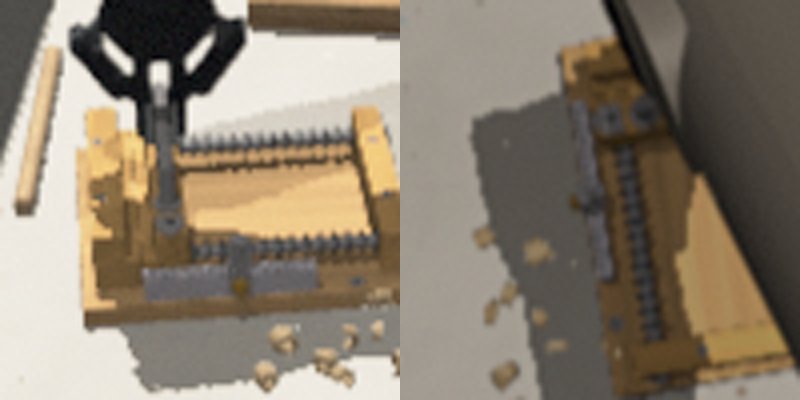

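The fingers hold the bar in the side view. The gap between the tips is about 52 mm, so I'll draw 45 mm and look again.

Request:
drive_tool --series "0 0 -6 0 0 0 0; 0 0 -14 0 0 0 0; 0 0 -15 0 0 0 0; 0 0 -10 0 0 0 0; 0 0 0 0 0 0 0" --force 80

```text
t: 13.6
eef_pos: [0.5753, -0.0094, 0.1029]
ee_rot: [0.647, 0.763, 0.001, 0.002]
force: [10.8, -0.8, -5.9]
opening: 0.0092
grip_force: 78.2
```

```bash
cat > lv.py <<'E'
from h import *
import sys
s,R=st(); N=int(sys.argv[1])
u=np.array([np.cos(np.radians(9.5)),np.sin(np.radians(9.5)),0])
for n in('side','top'):
    o={'jaw_tip':[],'pointer_tip':[]}
    for i in range(N):
        c=cap(n,f'{n}{sys.argv[2]}.png')
        for k in o:
            for e in manip.mark_of(n,k):
                x=e['xyz']
                if abs(x[2]-.068)<.012 and abs(x[1]-.08)<.02: 
                    p=at_z(c,proj(c,x),.068); o[k].append([*p[:2],u@p]); break
    for k in o: print(n,k,len(o[k]),np.median(o[k],0).round(4) if o[k] else '')
a=cv2.imread(f'pics/side{sys.argv[2]}.png')[210:260,290:340];b=cv2.imread(f'pics/top{sys.argv[2]}.png')[185:235,265:315]
f=lambda i:cv2.resize(i,(400,400),interpolation=cv2.INTER_CUBIC)
cv2.imwrite(f'pics/c{sys.argv[2]}.png',np.hstack([f(a),f(b)]))
E
python3 lv.py 3 7
```

```text
13.6 [ 0.5753 -0.0094  0.1029] x [-0.164  0.986 -0.001] y [0.986 0.164 0.005] z [ 0.005 -0.    -1.   ] [10.8 -0.8 -5.9] 0.00919003368206339 78.2203459739685
side jaw_tip 3 [0.5613 0.0762 0.5662]
side pointer_tip 3 [0.5548 0.0775 0.5599]
top jaw_tip 3 [0.562  0.0779 0.5674]
top pointer_tip 3 [0.5544 0.0773 0.56  ]
```

View pics/c7.png

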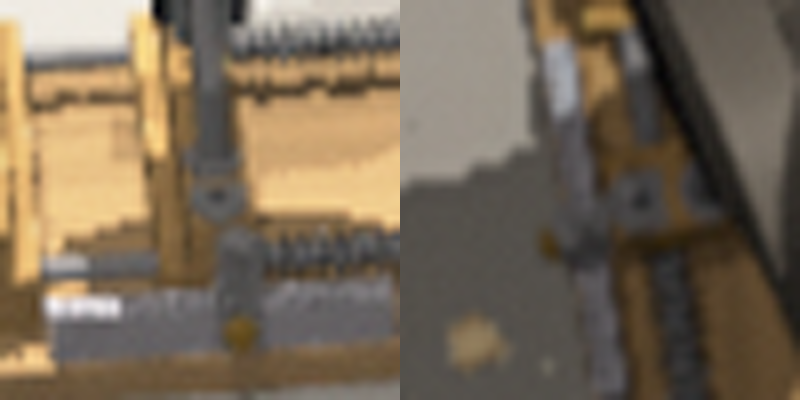

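Side crop: jaw tip at (218,222), pointer tip at (238,232), about 2.5 px or 7 mm short. The networks give 6–7 mm.

Request:
drive_tool --series "0 0 -3 0 0 0 0; 0 0 -2.5 0 0 0 0; 0 0 0 0 0 0 0; 0 0 0 0 0 0 0; 0 0 0 0 0 0 0"

```text
t: 15.12
eef_pos: [0.5706, -0.0103, 0.1029]
ee_rot: [0.647, 0.763, 0.002, 0.002]
force: [10.9, -2.3, -4.3]
opening: 0.0091
grip_force: 78.2
```

```bash
python3 lv.py 7 8
```

```text
15.125 [ 0.5706 -0.0103  0.1029] x [-0.164  0.986 -0.001] y [0.986 0.164 0.005] z [ 0.005 -0.    -1.   ] [10.9 -2.3 -4.3] 0.00914164739956492 78.21656584739685
side jaw_tip 6 [0.5574 0.0758 0.5624]
side pointer_tip 7 [0.5548 0.0762 0.5594]
top jaw_tip 7 [0.5561 0.0782 0.5615]
top pointer_tip 7 [0.5526 0.0785 0.5577]
```

View pics/c8.png

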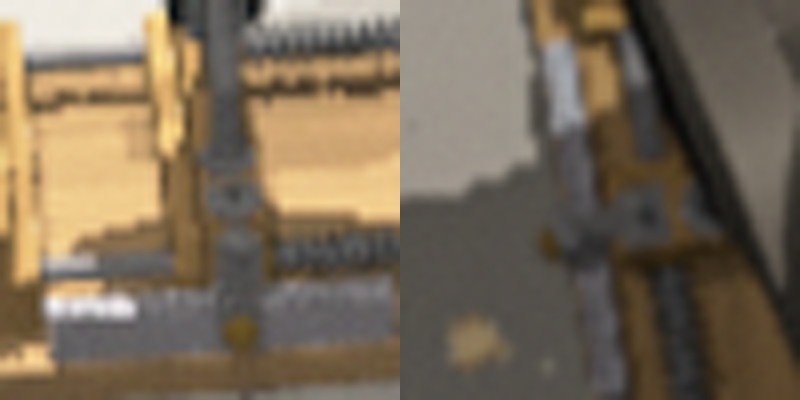

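Run:
```python
from h import *
u=np.array([np.cos(np.radians(9.5)),np.sin(np.radians(9.5)),0])
v=np.array([-u[1],u[0],0])
C={n:manip.capture(n) for n in('side','top')}
T=np.array([.556,.077,.068])
o={'side':(290,210),'top':(265,185)}
for n,c in C.items():
    q=lambda X:((proj(c,X)-o[n]+.5)*8-.5).round(1)
    print(n,'tip',q(T),'in 20mm',q(T-.02*v),'out 20mm',q(T+.02*v),'5mm +x',q(T+.005*u))
    p=lambda x,y:at_z(c,((x+.5)/8-.5+o[n][0],(y+.5)/8-.5+o[n][1]),.068)
    pts={'side':{'hole':(234,193),'jt':(235,220),'pt':(238,230),'pbody':(240,243)},'top':{'hole':(647,212),'jt':(615,222),'pbody':(590,232)}}[n]
    for k,w in pts.items(): X=p(*w); print(n,k,X.round(4),'jx',(u@X).round(4),'jy',(v@X).round(4))
i=C['side']['image'][228:248,306:330,::-1];cv2.imwrite('pics/z.png',cv2.resize(i,(720,600),interpolation=cv2.INTER_NEAREST))
```

```text
side tip [227.3 226.8] in 20mm [223.4 192.8] out 20mm [231.3 261.6] 5mm +x [213.3 227.6]
side hole [0.5555 0.0571 0.068 ] jx 0.5573 jy -0.0354
side jt [0.5536 0.0728 0.068 ] jx 0.5581 jy -0.0195
side pt [0.552  0.0785 0.068 ] jx 0.5574 jy -0.0137
side pbody [0.5506 0.0859 0.068 ] jx 0.5572 jy -0.0061
top tip [193.7 221.7] in 20mm [252.5 213.1] out 20mm [134.8 230.2] 5mm +x [191.7 207.1]
top hole [ 0.5624 -0.0757  0.068 ] jx 0.5422 jy -0.1675
top jt [ 0.5588 -0.065   0.068 ] jx 0.5404 jy -0.1563
top pbody [ 0.5552 -0.0566  0.068 ] jx 0.5383 jy -0.1474
```

View pics/z.png

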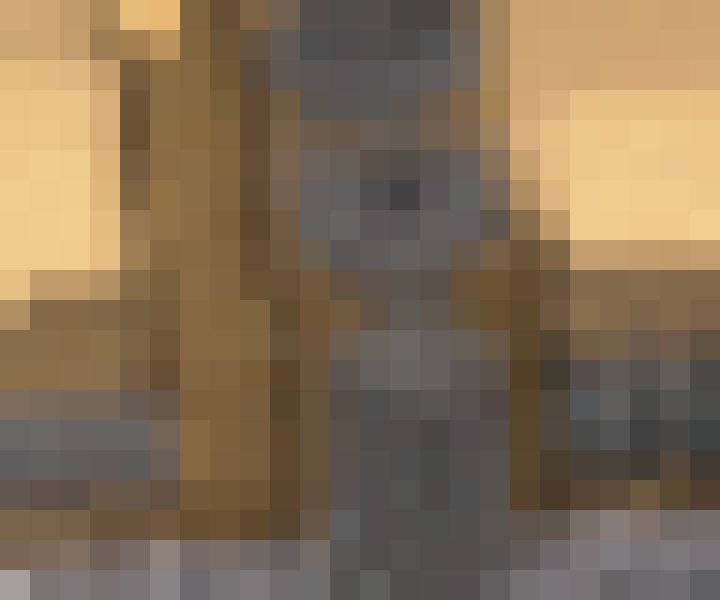

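The side zoom shows the plate's hole at (405,195) and the pointer tip at (410,315), nearly in line. The networks still say 3 mm, so I'll check with sub-pixel centroids of the steel in both views.

Run:
```python
from h import *
u=np.array([np.cos(np.radians(9.5)),np.sin(np.radians(9.5)),0]);v=np.array([-u[1],u[0],0])
out=[]
for n,(r0,r1,c0,c1) in{'side':(228,248,308,330),'top':(202,224,282,302)}.items():
    L=[manip.capture(n) for _ in range(4)];c=L[0]
    im=np.mean([l['image'] for l in L],0)[r0:r1,c0:c1]
    sat=1-im.min(2)/im.max(2); print(n,'rows',r0,'cols',c0); print((sat*100).astype(int))
    k=cv2.resize(np.clip(im*1.4,0,255).astype(np.uint8)[:,:,::-1],None,fx=18,fy=18,interpolation=cv2.INTER_NEAREST); out.append(cv2.resize(k,(396,396)))
cv2.imwrite('pics/zz.png',np.hstack(out))
```

```text
side rows 228 cols 308
[[44 46 47 49 50 50 45 29  7  2  3  2  9 27 45 43 43 43 44 44 44 43]
 [44 46 51 51 51 49 33  8  4  2  3  2  3 19 43 44 43 44 44 43 43 44]
 [43 45 50 50 50 49 36 12  3  3  5  2  3 22 45 44 43 43 44 43 44 44]
 [41 44 51 51 50 50 47 39 15  8  4 12 26 41 46 43 43 42 42 42 42 42]
 [41 44 51 50 51 50 48 42 28 26 22 19 27 33 42 43 42 40 40 41 40 40]
 [40 43 49 50 51 52 45 35 16 15 18 13 12 12 33 43 42 41 40 40 40 41]
 [40 43 50 51 52 50 46 34  3  2  2  2  3  4 23 44 44 41 40 41 41 41]
 [40 43 46 50 49 51 49 35  2  2  4  2  3  3 17 44 45 40 41 41 40 41]
 [40 42 46 51 50 50 50 43 23  8  3  3  7 22 40 47 45 44 45 44 44 44]
 [44 44 46 51 51 50 51 49 45 36 21 14 22 44 50 48 44 43 43 44 42 44]
 [44 44 45 49 51 50 50 50 50 47 27  9 18 38 49 46 43 42 43 42 44 41]
 [44 44 45 51 50 50 50 48 44 24 10  3  5 15 30 51 39 39 36 29 35 30]
 [44 43 42 47 49 51 51 50 42 11  3  3  2  4 19 52 27 14 13  9 12  5]
 [22 22 18 32 50 49 50 49 41 14  4  4  3  3 14 49 23  1  2  1  3  1]
 [ 3  3  4 20 51 50 50 52 41 14  4  2  3  4 15 50 27  2  2  0  1  1]
 [ 3  2  3 21 50 50 51 51 41 13  4  3  2  
[... 1012 characters left out ...]
26  7]
 [19 25  9  2  3  3  4  3  4  4  4  2  3  4  2  1 20 51 47 27]
 [32 52 25  5  3  4  4  3  3 10 15  8  5  6  6  4 20 51 59 47]
 [35 67 42  7  2  3  3  4  7 29 38 25 14 18 23 26 36 55 65 59]
 [26 58 54 11  2  2  3  4  8 35 51 45 36 38 43 51 57 64 69 66]
 [14 27 33 15  5  4  3  2  6 36 58 58 62 66 63 69 62 62 58 62]
 [ 9 13 16 13 14  4  4  4  6 28 55 57 58 60 55 37 22 18 30 46]
 [10 11 11 11 12  3  4  4  3 20 53 54 54 50 26  6  2  2 16 43]
 [10 10  9 10 13  8  5  3  4 17 51 51 51 52 32  6  1  1 11 40]
 [10 10 10 11 14 15  5  3  4 18 50 52 50 52 37  9  2  2  5 39]
 [10 10 11 10 14 16  6  3  4 13 43 54 51 50 42 21  5  3  4 39]
 [11 10 11 11 13 16  4  4  4  6 37 53 51 48 39 23  2  1  1 29]]
```

View pics/zz.png

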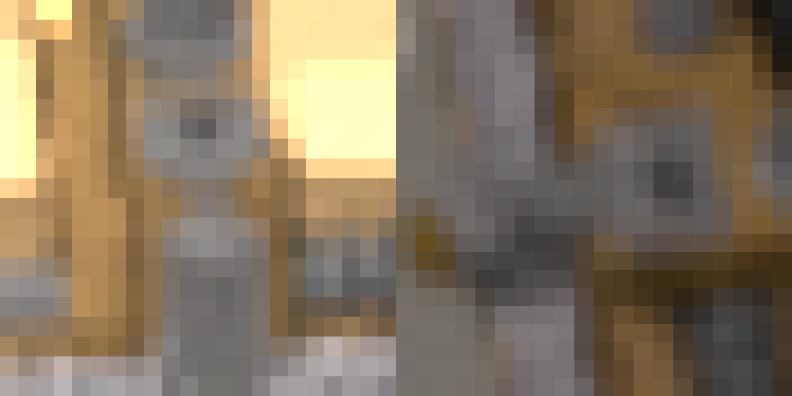

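Sub-pixel centroids: side view about 0.7 mm short, top view about 1 mm, and the networks lean a little further. I'll draw another 1.4 mm.

Request:
drive_tool --series "0 0 -1.4 0 0 0 0; 0 0 0 0 0 0 0; 0 0 0 0 0 0 0; 0 0 0 0 0 0 0; 0 0 0 0 0 0 0"

```text
t: 18.35
eef_pos: [0.5693, -0.0105, 0.1029]
ee_rot: [0.647, 0.763, 0.002, 0.002]
force: [11.6, -2.5, -4.0]
opening: 0.0096
grip_force: 78.2
```

```bash
python3 lv.py 7 9
```

```text
18.35 [ 0.5693 -0.0105  0.1029] x [-0.164  0.986 -0.001] y [0.986 0.164 0.005] z [ 0.005 -0.    -1.   ] [11.6 -2.5 -4. ] 0.009609585872969733 78.2164978981018
side jaw_tip 6 [0.5558 0.0734 0.5605]
side pointer_tip 7 [0.5541 0.0756 0.5583]
top jaw_tip 6 [0.5551 0.0772 0.5602]
top pointer_tip 7 [0.5527 0.0764 0.5575]
```

Request:
drive_tool --series "0 0 -0.8 0 0 0 0; 0 0 0 0 0 0 0; 0 0 0 0 0 0 0; 0 0 0 0 0 0 0; 0 0 0 0 0 0 0"

```text
t: 21.08
eef_pos: [0.5685, -0.0107, 0.1029]
ee_rot: [0.647, 0.763, 0.002, 0.002]
force: [11.1, -2.5, -4.0]
opening: 0.0094
grip_force: 78.2
```

Run:
```python
from h import *
c=manip.capture('side'); im=c['image'][233:244,312:326].astype(float)
print((100*(1-im.min(2)/im.max(2))).astype(int))
st(); print(manip.close_job())
```

```text
[[50 51 51 44 31 15 16 14 13  7  7 37 44 42]
 [50 51 52 40 21  4  4  1  3  4  5 37 44 42]
 [50 49 50 47 28  2  2  3  3  2  7 34 45 43]
 [51 48 48 48 41 19  8  5  3  6 27 44 43 44]
 [49 50 50 50 50 45 35 21 13 30 47 51 46 43]
 [53 48 50 53 50 47 33 12 15 32 49 50 45 43]
 [50 53 51 51 42 24 12  4  4 15 31 52 46 35]
 [46 49 49 50 40 14  2  3  4  6 18 53 40  7]
 [38 49 49 49 37 12  3  3  2  2 20 49 40  7]
 [33 50 49 51 41 12  4  2  5  4 16 54 48 13]
 [31 52 48 51 40 12  5  3  4  3 14 51 51 29]]
21.125 [ 0.5685 -0.0107  0.1029] x [-0.164  0.986 -0.001] y [0.986 0.164 0.005] z [ 0.005 -0.    -1.   ] [11.2 -2.3 -4.4] 0.009028316299432432 78.20104479789734
the job is handed in; nothing more can be done
None
```

The job is handed in: the keeper block lies flat on the bench to the left, clear of the jig, and the gripper still holds the jaw drawn back about 50 mm, its tip level with the pointer to within about 1–2 mm by my measurements (the cameras could not settle it closer), with the verdict not shown.

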